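Dress the sawn end of a striking plate with a file

ROBOT

A 6-joint arm with a two-finger parallel gripper is mounted at the origin on the work surface. World frame = base frame: x ahead of the robot, y to its left, z up, the work surface at z = 0. Lengths are in m, angles in rad, forces in N, time in s.
With the tool pointing down it reaches from about 0.325 to 0.775 m from the base axis. Payload 5.5 kg.
Tool frame: the origin (TCP) lies at the very end of the fingers, on their centre line; the grasp point (between the pads) lies 19 mm behind it; z points along the fingers, y is the line along which they close (so a half turn about z gives the same grasp; the last joint's range is limited). The gripper opens to 85 mm and grips with 20 to 120 N. Pads are 22 mm wide; open, the fingers measure 114 mm over their backs; the gripper's body (76 mm by 85 mm) begins 54 mm behind the grasp point. The pads swing forward as they close: fully open they stand 13 mm farther back than shut.
Start: joints at [-1.281, 0.091, 1.231, -0, 1.82, -0.057], TCP at [0.204, -0.564, 0.231] pointing down, gripper open.
Joint ranges: [-2.87, 2.87], [-0.86, 2.18], [0.17, 2.46], [-1.51, 4.65], [0.06, 2.69], [-2.65, 2.65]. Speed limits (rad/s): [2.57, 2.57, 3.01, 3.14, 3.14, 3.14].

INTERFACE

Orientations are given as a unit quaternion [w, x, y, z].
In Python, from cell import bot gives the robot as it stands.
- The arm moves only by the shell command python3 -m jog 'ROWS' [FORCE]. ROWS is JSON, one flat list of numbers, 7 for each row, row after row: the closure, from -1 (fully open) to 1 (shut), then the shift along the tool's x, y, z scaled (see below), then the turn, a rotation vector about the tool's x, y, z scaled (see below). A call has 1 to 20 rows; each row shifts and turns the commanded pose from where the row before left it, along the tool's axes as they then stand; what a row does not reach is not made up. The controller multiplies each number of a shift by 1 m and each number of a turn by 180 degrees. A row lasts 1/10 s, in which the tool goes at most 50 mm and 8.59 degrees, less where a joint would pass 70% of its speed; a pose out of reach is approached as far as the arm can. A call with a number of a shift or a turn outside -1 to 1 is refused whole. A call with a gripper value outside its range is refused whole. The fingers move at their own pace and stop on an object; FORCE is the grip in N (left out, the last holds). Time passes only in rows, so rows that do not move let the fingers close. It gives the time, the measured TCP pose, the force, the opening and the grip force at its end, in the units of the state.
- bot.state(): the state, without advancing time (a new reading comes with each control period).
- bot.get_image(name): name is "scene" or "top" or "wrist"; returns a dict with "img" (384x512x3 uint8, red, green, blue), "range_z" (384x512 float32, m along the optical axis (not along the pixel's ray), 0 where there is no reading), "vfov" (degrees; the focal length in pixels is half the picture's height over the tangent of half this angle, whatever the lens; pixels are square), "cx", "cy" (the principal point, pixels), "eye" and "rotation" of the camera in the world. Camera axes: x right, y up, looking along -z (the intrinsics and any distortion apply to the point x, -y, -z); pixel columns grow to the right and rows downward; lengths in m; the calibration is good to about 2 mm. A picture is of the moment at which its call begins.
- bot.sign_off(): hands the job in; it is judged then, once.
The state is a dict: "clock": time; "joint_positions": joint angles; "qvel": joint speeds; "joint_torque": joint torques, N m; "position": TCP position; "orientation": TCP orientation; "force": force on the tool from outside, world axes, zero at the start; "wrist_torque": the same for the moment, N m; "gripper_width": opening from 0.0 (shut) to 1.0 (fully open); "finger_force": force on a finger pad.
Only numpy, scipy, OpenCV 4.12 (cv2) and the standard library are available. Lean on these libraries where they do the work, as an engineer would, in place of code of your own. Each camera call takes 0.05 s, during which the arm holds its last target. There are 200 camera calls.

TASK

Take the file from its wooden tray and dress the sawn top end of the striking plate in the vise: three forward strokes, away from the robot and square across the edge, each running at least the middle half of the teeth over the edge, with the file held level under light, steady pressure. File on the forward strokes only: lift the file clear of the edge for every return, never dragging it back, and do not force the plate over or let the file touch the vise. Then lay the file back inside its tray, teeth down, and leave the loose things on the bench where they are.

Things in the scene. Friction and masses are not known exactly. Their poses are not given: they have to be found in the camera images.
- file_grip (a point): Middle of the file's grip, half-way along it, 31 mm above its toothed underside. A steel blade 170 x 28 x 5 mm under an aluminium bar (22 mm wide, 10 high) with a blue grip rib 100 x 24 mm, 15 to 51 mm above the underside. 0.38 kg, balanced here. x axis along the file to its front (red band), z up. Take it by the rib's flat sides from above, firmly (40 N or more): filing twists it.
- file_sole (a point): Centre of the file's toothed underside; the teeth run 85 mm ahead of it and 85 mm behind it. Axes as file_grip (x to the file's front end, z up, away from the teeth).
- jaw_mid (a point): Middle of the jaws of the green bench vise, level with their tops, 100 mm above the bench. Right above it stands the brass striking plate, upright: its sawn top edge (bright, 22 mm along y, 3 mm along x) is 40 to 68 mm higher, set by hand: see or feel for it. x axis level, away from the robot, square to the edge: the way of the forward strokes; z up. Jaws 80 mm wide; vise 210 x 120 mm, fixed.
- grip_spring (a joint): Lean of the plate, rad, in the springy fibre pads that nip it, about the line of the jaw tops: 0 at rest, plus when its top is pushed away from the robot (as on a forward stroke), minus when dragged back. Stiffness 15 N m/rad; readings rough (about 0.01 rad). The plate does not give downwards; more than 20 N of press is too much for its hold. Friction of file on plate about 0.6.
- tray_floor (a point): Centre of the inner floor of the wooden, cork-lined tool tray, fixed to the bench; the file lies in it at the start and must at the end. Inside 210 x 70 mm, floor 5 mm and rim 12 mm above the bench. x axis along its length, z up.
- cylinder_mid (a point): Centre of a loose brass lock cylinder 66 x 31 x 17 mm lying on the bench beside the vise; to be left alone.
- padlock_mid (a point): Centre of a loose brass padlock lying on the bench beside the vise, body 42 x 40 x 20 mm with a steel shackle out to 50 mm from this point along its x axis; to be left alone.
- bin_mid (a point): Centre of a loose blue bin of key blanks, 95 x 70 x 30 mm, on the bench; to be left alone.
There are look-alikes about, which are no part of the job. Leave any orange or pink look-alike of the part that bears file_grip alone.

How it is judged:
On the way, in this order (a step that is already met when the one before it is completed fails the run):
1. first stroke begins: the file, level and square, bears on the sawn edge with the front half of its teeth (contact force between file and plate above 1.5 N and x of file_sole in the frame of jaw_mid below -0.036 m and angle between file_sole's own z axis and vertical below 0.17 rad and angle between the x axis of file_sole and the x axis of jaw_mid, either way round below 0.26 rad), for 0.02 s.
2. first stroke ends: still bearing and pushing forward, the edge is now under the rear half of the teeth (contact force between file and plate above 1.5 N and value of joint grip_spring above 0.002 rad and x of file_sole in the frame of jaw_mid above 0.036 m and angle between file_sole's own z axis and vertical below 0.17 rad and angle between the x axis of file_sole and the x axis of jaw_mid, either way round below 0.26 rad), for 0.02 s.
3. return after the first stroke: the file is carried back clear above the edge (contact force between file and plate below 0.05 N and x of file_sole in the frame of jaw_mid between -0.025 and 0.025 m), for 0.1 s.
4. second stroke begins: the file, level and square, bears on the sawn edge with the front half of its teeth (all of step 1), for 0.02 s.
5. second stroke ends: still bearing and pushing forward, the edge is now under the rear half of the teeth (all of step 2), for 0.02 s.
6. return after the second stroke: the file is carried back clear above the edge (all of step 3), for 0.1 s.
7. third stroke begins: the file, level and square, bears on the sawn edge with the front half of its teeth (all of step 4), for 0.02 s.
8. third stroke ends: still bearing and pushing forward, the edge is now under the rear half of the teeth (all of step 5), for 0.02 s.
At the end, for the whole second after the job is handed in: Three strokes made (each from 36 mm before to 36 mm past mid-file, over 1.5 N, level to 10 and square to 15 degrees, lifted between); the file lies released, teeth down, flat on its tray floor, mid-file within 25 mm of tray middle each way; plate upright to 0.01 rad (x of file_sole in the frame of tray_floor between -0.025 and 0.025 m and y of file_sole in the frame of tray_floor between -0.025 and 0.025 m and z of file_sole in the frame of tray_floor below 0.004 m and angle between file_sole's own z axis and vertical below 0.06 rad and linear speed of file below 0.02 m/s and contact force between the fingers and file below 0.05 N and value of joint grip_spring between -0.01 and 0.01 rad); the robot touches nothing.
It fails at once if the file is dragged back on the edge (the plate is pulled towards the robot while the file moves) (value of joint grip_spring below -0.006 rad and linear speed of file above 0.015 m/s).
It fails at once if the file is pressed on the plate with more than 20 N (contact force between file and plate above 20 N).
It fails at once if the plate is forced over in the vise by more than 0.06 rad (value of joint grip_spring above 0.06 rad).
It fails at once if the file strikes the vise's jaws (contact force between file and vise_c3 above 1 N or contact force between file and vise_c4 above 1 N or contact force between file and vise_c6 above 1 N or contact force between file and vise_c8 above 1 N or contact force between file and vise_c9 above 1 N).
It fails at once if the lock cylinder, the padlock or the bin of key blanks is shifted by more than 15 mm (distance of any of cylinder_mid, padlock_mid, bin_mid from where it was at the start of the episode above 0.015 m).
It also fails if it takes over 72 s, if anything falls off the work surface, if the arm or the gripper's body presses on something with over 40 N, if the wrist force passes 120 N, or if a joint passes its speed limit or range.

## Working session

There is one attempt and no reset: what is moved stays moved. The work goes in short steps, Python scripts to look and compute and a shell command to move; the robot and the scene stay as the last step left them, time stands still between calls to the robot, and variables do not carry over. Pictures are saved under pics/ and viewed, at most 10 in all, crops included, and the job is handed in when it is done.

```bash
ls; mkdir -p pics
cat > h.py <<'E'
import numpy as np, cv2
from cell import bot
def grab(n):
    d=bot.get_image(n); return d
def world(d):
    z=d["range_z"]; h,w=z.shape
    f=h/2/np.tan(np.radians(d["vfov"])/2)
    u,v=np.meshgrid(np.arange(w),np.arange(h))
    P=np.stack([(u-d["cx"])/f*z,-(v-d["cy"])/f*z,-z],-1)
    return P@np.array(d["rotation"]).reshape(3,3).T+np.array(d["eye"])
def save(d,name): cv2.imwrite("pics/"+name,d["img"][:,:,::-1])
E
python3 - <<'E'
from h import *
a=grab("top");b=grab("scene")
print({k:v for k,v in a.items() if k not in("img","range_z")})
print({k:v for k,v in b.items() if k not in("img","range_z")})
cv2.imwrite("pics/a.png",np.hstack([a["img"],b["img"]])[:,:,::-1][:,:]) 
im=cv2.imread("pics/a.png"); cv2.imwrite("pics/top.png",im[:,:512]);cv2.imwrite("pics/scene.png",im[:,512:])
print(bot.state())
E
```

```text
pics
{'vfov': 46.425710503703186, 'cx': 257.1095691334376, 'cy': 198.6116387552915, 'eye': array([ 4.11528923e-01, -5.06026599e-04,  1.21889153e+00]), 'rotation': array([ 0.70589383,  0.07148436, -0.07375908, -0.70083057])}
{'vfov': 56.39091107617358, 'cx': 257.8459886191318, 'cy': 187.73369431549645, 'eye': array([1.02785012, 0.15868586, 0.80559899]), 'rotation': array([0.51220987, 0.14603117, 0.22054917, 0.81711321])}
{'clock': 0.1, 'joint_positions': array([-1.28067843e+00,  9.17886549e-02,  1.23179329e+00, -1.77928482e-05,
        1.81978614e+00, -5.67416714e-02]), 'qvel': array([ 0.00041883, -0.00234861, -0.00292544,  0.00102523, -0.00022152,
       -0.00180197]), 'joint_torque': array([ 2.92441000e-03, -4.60219252e+01, -4.19218040e+01,  7.53402537e-05,
        1.06256592e-02, -5.73717841e-06]), 'position': array([ 0.20386357, -0.56403232,  0.23024518]), 'orientation': array([-8.80674568e-04,  9.84998701e-01,  1.72559472e-01, -1.11916291e-04]), 'force': array([ 0.16694592, -0.86216076, -0.89142199]), 'wrist_torque': array([-0.04233096, -0.00459785,  0.01408242]), 'finger_force': 0.0, 'gripper_width': 0.998963690532648}
```

View pics/top.png

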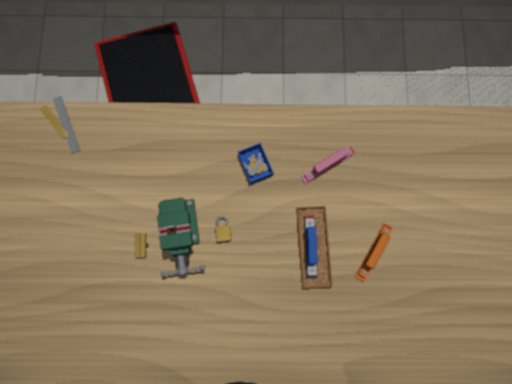

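View pics/scene.png

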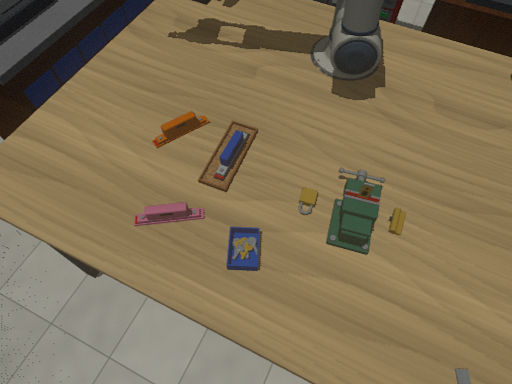

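Top view: the candidates for the file are blue in the wooden tray (312,247), orange (375,253) and pink (328,165). I choose the blue one in the tray. The vise is at (178,228) with the padlock at (222,232), the cylinder at (141,245) and the bin at (256,163). Next I measure them and take one close crop.

```bash
cat > h.py <<'E'
import numpy as np, cv2
from scipy.spatial.transform import Rotation as R
from cell import bot
grab=bot.get_image
def world(d):
    z=d["range_z"]; h,w=z.shape
    f=h/2/np.tan(np.radians(d["vfov"])/2)
    u,v=np.meshgrid(np.arange(w),np.arange(h))
    P=np.stack([(u-d["cx"])/f*z,-(v-d["cy"])/f*z,-z],-1)
    W=R.from_quat(d["rotation"],scalar_first=True).apply(P.reshape(-1,3)).reshape(P.shape)+d["eye"]
    W[z==0]=np.nan
    return W
def rect(p):
    c,s,a=cv2.minAreaRect(p[:,:2].astype(np.float32)*1000)
    b=cv2.boxPoints((c,s,a)); e=[b[1]-b[0],b[2]-b[1]]; e=max(e,key=np.linalg.norm)
    return np.round(c,1),np.round(s,1),np.round(np.degrees(np.arctan2(e[1],e[0]))%180,1)
E
python3 - <<'E'
from h import *
a=grab("top");W=world(a)
im=a["img"].astype(int); r,g,b=im[...,0],im[...,1],im[...,2]
v,u=np.mgrid[:384,:512]
def box(x0,x1,y0,y1): return (u>=x0)&(u<x1)&(v>=y0)&(v<y1)
T=box(290,340,200,295)
print("bench",np.nanmedian(W[300:330,200:260,2]))
m=T&(b>r+40); print("blue",rect(W[m]),np.nanpercentile(W[m][:,2],[10,50,90]))
m2=T&((r-b>55)|False)&(r<170); 
m3=T&(W[...,2]>0.016); print("file",rect(W[m3]))
red=T&(r>g+70)&(r>120); print("red",np.nanmean(W[red],0),red.sum())
V=box(125,215,190,285)
m=V&(W[...,2]>0.085); print("vise>85",rect(W[m]),m.sum())
m=V&(W[...,2]>0.115); print("plate",W[m],[tuple(x) for x in np.argwhere(m)])
m=V&(W[...,2]>0.085)&(W[...,2]<.115)&(g>r+10);print("jaw z",np.nanpercentile(W[m][:,2],[10,50,90]))
for n,bx in dict(pad=(210,236,215,245),cyl=(132,150,232,262)).items():
    m=box(*bx)&(W[...,2]>0.007); print(n,rect(W[m]))
c=lambda x0,x1,y0,y1:cv2.resize(a["img"][y0:y1,x0:x1,::-1],(400,500),interpolation=cv2.INTER_CUBIC)
cv2.imwrite("pics/crop.png",np.hstack([c(290,370,195,295),c(140,220,190,290)]))
E
```

```text
bench -0.00019410256168650442
blue (array([ 531.9, -147.3]), array([96.8, 22.1]), np.float32(1.6)) [0.04789414 0.05513316 0.05816667]
file (array([ 533.4, -157.2]), array([216.7,  78.1]), np.float32(3.9))
red [ 0.61336229 -0.14575507  0.01110561] 7
vise>85 (array([582.6, 208.2]), array([125.7,  81. ]), np.float32(9.9)) 1280
plate [[0.56773992 0.19827262 0.1531442 ]
 [0.5676408  0.19572709 0.15394109]
 [0.56531907 0.21511816 0.15228887]
 [0.56492408 0.21214688 0.15515048]
 [0.56456978 0.20924431 0.15772936]
 [0.56519163 0.20767591 0.15353995]
 [0.56499025 0.20498608 0.15505835]
 [0.56531176 0.20299506 0.15295197]
 [0.56521228 0.20044394 0.15376389]
 [0.56533626 0.19818515 0.15302703]
 [0.56498397 0.19531522 0.15559042]
 [0.56639017 0.19467318 0.14596995]
 [0.5617964  0.21343139 0.16005798]
 [0.56244917 0.21194499 0.15558232]
 [0.5627649  0.20996916 0.153482  ]
 [0.56273369 0.20750647 0.15382595]
 [0.56341762 0.20601768 0.14913309]
 [0.56321966 0.20332251 0.15065184]
 [0.56378556 0.2016484  0.14679152]
 [0.56476261 0.20049604 0.14003736]
 [0.56492169 0.19825307 0.13904316]
 [0.56541603
[... 1496 characters left out ...]
.int64(167)), (np.int64(228), np.int64(168)), (np.int64(228), np.int64(169)), (np.int64(228), np.int64(170)), (np.int64(228), np.int64(171)), (np.int64(228), np.int64(172)), (np.int64(228), np.int64(173)), (np.int64(228), np.int64(174)), (np.int64(228), np.int64(175)), (np.int64(228), np.int64(176)), (np.int64(228), np.int64(177)), (np.int64(229), np.int64(168)), (np.int64(229), np.int64(169)), (np.int64(229), np.int64(170)), (np.int64(229), np.int64(171)), (np.int64(229), np.int64(172)), (np.int64(229), np.int64(173))]
jaw z [0.08692819 0.09909255 0.10195969]
pad (array([579.5,  92.2]), array([56.2, 70.2]), np.float32(176.2))
cyl (array([533.4, 307.5]), array([65.1, 35.8]), np.float32(2.1))
```

View pics/crop.png

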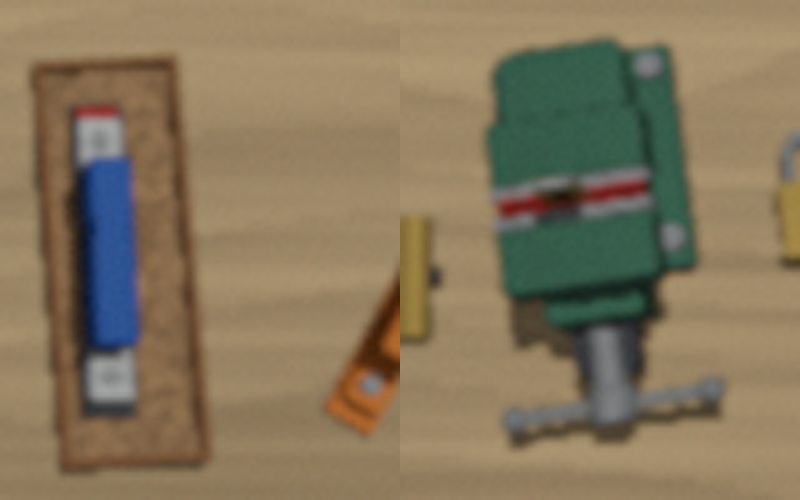

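The crop confirms a blue file with its red band at the far (+x) end, lying in the tray. The vise is yawed about 10° with the plate at its middle. Now I move above the file.

```bash
python3 -m jog '[-1,0,0,0,0,0,0.033,-1,0,0,0,0,0,0.033,-1,0,0,0,0,0,0.034,-1,0.0215,-0.0253,0,0,0,0,-1,0.0215,-0.0253,0,0,0,0,-1,0.0215,-0.0253,0,0,0,0,-1,0.0215,-0.0253,0,0,0,0,-1,0.0215,-0.0253,0,0,0,0,-1,0.0215,-0.0253,0,0,0,0,-1,0.0215,-0.0253,0,0,0,0,-1,0.0215,-0.0253,0,0,0,0,-1,0.0215,-0.0253,0,0,0,0,-1,0.0215,-0.0253,0,0,0,0,-1,0.0215,-0.0253,0,0,0,0,-1,0.0215,-0.0253,0,0,0,0,-1,0.0215,-0.0253,0,0,0,0,-1,0.0215,-0.0253,0,0,0,0,-1,0.0215,-0.0253,0,0,0,0,-1,0.0215,-0.0253,0,0,0,0,-1,0,0,0,0,0,0]' 60
python3 - <<'E'
from h import *
a=grab("wrist");W=world(a);s=bot.state()
print(s["position"],R.from_quat(s["orientation"],scalar_first=True).as_matrix().round(3).tolist())
im=a["img"].astype(int); r,g,b=im[...,0],im[...,1],im[...,2]
cv2.imwrite("pics/w1.png",a["img"][:,:,::-1])
m=(b>r+40)&(W[...,2]>.045)&(W[...,2]<.065);print(m.sum(),rect(W[m]),np.nanmedian(W[m][:,2]))
m=(abs(W[...,0]-.53)<.14)&(abs(W[...,1]+.15)<.08)&(W[...,2]>0.006)&(W[...,2]<.02)
print(rect(W[m]))
red=m&(r>g+70); print("red",np.nanmedian(W[red],0),red.sum())
E
```

```text
clock: 2.15
position: [0.536, -0.1453, 0.2304]
orientation: [-0.001, 1.0, 0.019, -0.0]
force: [-0.5, -1.9, -0.0]
gripper_width: 0.997
finger_force: 0.0
[ 0.5350859  -0.14693752  0.2304865 ] [[0.999, 0.036, -0.001], [0.036, -0.999, 0.001], [-0.001, -0.001, -1.0]]
1498 (array([ 534.5, -146.2]), array([98.4, 22.6]), np.float32(2.8)) 0.054556889745247944
(array([ 534.2, -155.2]), array([220.4,  80.1]), np.float32(3.7))
red [ 0.61204506 -0.14366358  0.0096764 ] 122
```

View pics/w1.png

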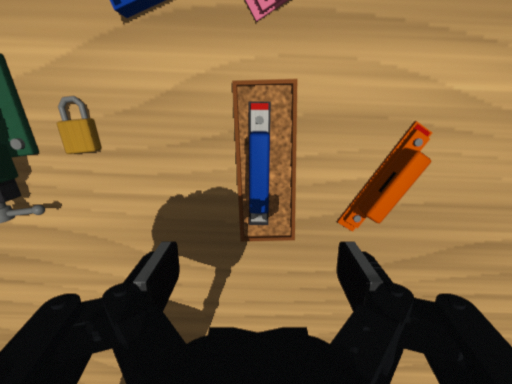

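The wrist view confirms the blue file at (260,160) in the tray. It is at (0.5345,-0.146) with yaw about 3°. Descend and grip.

```bash
python3 -m jog '[-1,0,0,0.04,0,0,-0.004,-1,0,0,0.04,0,0,0,-1,0,0,0.04,0,0,0,-1,0,0,0.04,0,0,0,-1,0,0,0.03,0,0,0,-1,0,0,0.015,0,0,0,-1,0,0,0.009,0,0,0,-1,0,0,0,0,0,0,1,0,0,0,0,0,0,1,0,0,0,0,0,0,1,0,0,0,0,0,0,1,0,0,0,0,0,0,1,0,0,0,0,0,0,1,0,0,0,0,0,0,1,0,0,0,0,0,0,1,0,0,0,0,0,0,1,0,0,0,0,0,0]' 70
python3 -c "
from h import *
s=bot.state();print(s['position'],s['force'],s['wrist_torque'],s['gripper_width'],s['finger_force'])"
```

```text
clock: 3.9
position: [0.5351, -0.1485, 0.0183]
orientation: [0.0, 1.0, 0.023, 0.001]
force: [0.5, 1.2, 5.5]
gripper_width: 0.269
finger_force: 69.9
[ 0.53514043 -0.14847206  0.01830503] [0.50856509 1.23673499 5.51938405] [0.17541282 0.03840112 0.05949965] 0.26943496263579064 69.87878680229187
```

```bash
python3 -m jog '[1,0,0,-0.01,0,0,0,1,0,0,-0.02,0,0,0,1,0,0,-0.03,0,0,0,1,0,0,-0.04,0,0,0,1,0,0,-0.04,0,0,0,1,0,0,-0.04,0,0,0,1,0,0,-0.04,0,0,0,1,-0.002,-0.02,0,0,0,0,1,-0.003,-0.03,0,0,0,0,1,-0.004,-0.03,0,0,0,0,1,-0.004,-0.03,0,0,0,0,1,-0.004,-0.03,0,0,0,0,1,-0.003,-0.025,0,0,0,0,1,-0.002,-0.015,0,0,0,0,1,0,0,0,0,0,0,1,0,0,0,0,0,0,1,0,0,0,0,0,0]'
python3 - <<'E'
from h import *
a=grab("wrist");W=world(a);b2=grab("scene");W2=world(b2);s=bot.state()
for k in ['position','force','wrist_torque','gripper_width','finger_force']: print(k,s[k])
cv2.imwrite("pics/w2.png",np.vstack([a["img"]])[:,:,::-1])
cv2.imwrite("pics/s2.png",cv2.resize(b2["img"][150:270,310:430,::-1],(600,600),interpolation=cv2.INTER_CUBIC))
for n,w in (("wrist",W),("scene",W2)):
    near=(abs(w[...,0]-.58)<.12)&(w[...,1]>.13)&(w[...,1]<.29)
    m=near&(w[...,2]>.09)&(w[...,2]<.108); print(n,"jaws",m.sum(),rect(w[m]))
    m=near&(w[...,2]>.118)&(w[...,2]<.18); p=w[m]
    print("plate",m.sum(),rect(p),np.percentile(p[:,2],[50,80,90,95,100]))
    t=p[p[:,2]>np.percentile(p[:,2],97)-.006]; print("top",t.mean(0),t.min(0),t.max(0))
E
```

```text
clock: 5.6
position: [0.5045, 0.0294, 0.237]
orientation: [0.0, 1.0, 0.022, -0.0]
force: [0.3, -0.3, -3.1]
gripper_width: 0.274
finger_force: 69.3
position [0.50455433 0.02935578 0.23708494]
force [ 0.14071647 -0.4001943  -3.41512393]
wrist_torque [-0.0221757   0.03668708  0.00822143]
gripper_width 0.27334989596443826
finger_force 69.264475107193
wrist jaws 7430 (array([564.3, 208.4]), array([89.1, 81.9]), np.float32(9.4))
plate 263 (array([564.1, 208. ]), array([ 3.2, 23.5]), np.float32(99.8)) [0.14940275 0.15390076 0.15448113 0.15473666 0.15603881]
top [0.56438926 0.20667432 0.1535188 ] [0.5610433  0.19643458 0.14907032] [0.56744285 0.21941385 0.15603881]
scene jaws 1120 (array([564.4, 207.3]), array([91.7, 80.2]), np.float32(9.4))
plate 114 (array([564. , 206.9]), array([ 4.5, 22.5]), np.float32(100.2)) [0.13888781 0.15085501 0.15301445 0.15451143 0.15659043]
top [0.56383517 0.20722421 0.15247955] [0.56130357 0.19633704 0.14903427] [0.56702222 0.21784106 0.15659043]
```

View pics/w2.png

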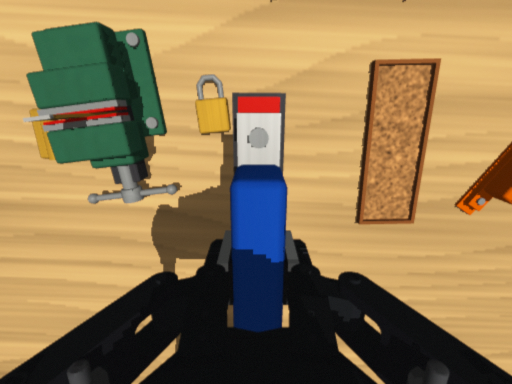

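View pics/s2.png

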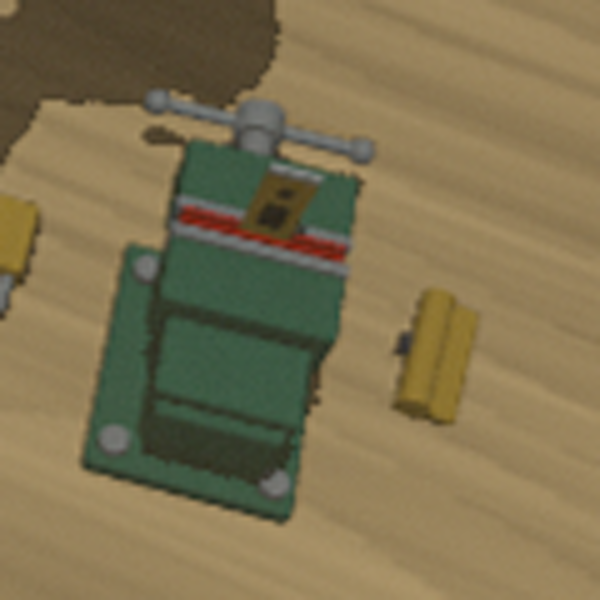

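The plate edge centre is (0.564,0.2075), top z about 0.1545, yaw 9.6°; it shows at wrist pixel (75,118). The file is held straight. Now I go to the pre-stroke pose, 55 mm behind.

```bash
python3 -m jog '[1,0,0,0,0,0,-0.02,1,0,0,0,0,0,-0.019,1,0.004,-0.02,0,0,0,0,1,0.006,-0.03,0,0,0,0,1,0.006,-0.03,0,0,0,0,1,0.006,-0.03,0,0,0,0,1,0.006,-0.028,0,0,0,0,1,0.004,-0.02,0,0,0,0,1,0.0014,-0.0077,0,0,0,0,1,0,0,0,0,0,0,1,0,0,0.02,0,0,0,1,0,0,0.02,0,0,0,1,0,0,0.014,0,0,0,1,0,0,0,0,0,0,1,0,0,0,0,0,0]' 100
cat > m.py <<'E'
from h import *
s=bot.state();M=R.from_quat(s["orientation"],scalar_first=True)
m=M.as_matrix();print("yaw",np.degrees(np.arctan2(m[1,0],m[0,0])),"toolz",m[:,2].round(4))
y=np.radians(9.6);d=s["position"][:2]-[.564,.2075]
print("t",s["clock"],"jawx %.4f jawy %.4f z %.4f"%(d@[np.cos(y),np.sin(y)],d@[-np.sin(y),np.cos(y)],s["position"][2]),"F",s["force"].round(2),s["wrist_torque"].round(2))
E
python3 m.py
```

```text
clock: 7.2
position: [0.5098, 0.1986, 0.1837]
orientation: [0.0, 0.997, 0.083, 0.0]
force: [-0.2, 0.1, -2.4]
gripper_width: 0.267
finger_force: 99.3
yaw 9.55738344286952 toolz [ 1.e-04 -2.e-04 -1.e+00]
t 7.2 jawx -0.0549 jawy 0.0003 z 0.1837 F [-0.2   0.06 -2.39] [0.   0.03 0.01]
```

```bash
python3 -m jog '[1,0,0,0.005,0,0,0,1,0,0,0.006,0,0,0,1,0,0,0,0,0,0,1,0,0,0,0,0,0]'|sed -n 2,4p; for i in 1; do python3 m.py; done
python3 -m jog '[1,0,0,0.0015,0,0,0,1,0,0,0,0,0,0]'; python3 m.py
```

```text
position: [0.5096, 0.1993, 0.1722]
orientation: [0.0, 0.996, 0.084, -0.0]
force: [0.2, 1.0, -2.0]
yaw 9.617124306717713 toolz [-2.e-04 -1.e-04 -1.e+00]
t 7.6 jawx -0.0550 jawy 0.0010 z 0.1722 F [ 0.22  1.   -2.04] [-0.02  0.02 -0.04]
clock: 7.8
position: [0.5097, 0.1993, 0.1708]
orientation: [-0.0, 0.996, 0.084, 0.0]
force: [0.0, 0.2, -2.6]
gripper_width: 0.271
finger_force: 99.3
yaw 9.6161765843913 toolz [ 0.  0. -1.]
t 7.8 jawx -0.0549 jawy 0.0010 z 0.1708 F [ 0.03  0.16 -2.62] [-0.02  0.04  0.02]
```

```bash
python3 -m jog '[1,0,0,0.001,0,0,0,1,0,0,0,0,0,0]'|sed -n 4p; python3 m.py
```

```text
force: [0.4, 0.2, -3.3]
yaw 9.61099832044034 toolz [-1.e-04 -0.e+00 -1.e+00]
t 8.0 jawx -0.0549 jawy 0.0010 z 0.1697 F [ 0.41  0.21 -3.3 ] [ 0.01 -0.01  0.02]
```

```bash
python3 -m jog '[1,0,0,0.001,0,0,0,1,0,0,0,0,0,0]'|sed -n 4p; python3 m.py; python3 -m jog '[1,0,0,0.0007,0,0,0,1,0,0,0,0,0,0]'|sed -n 4p; python3 m.py
```

```text
force: [0.5, 0.4, -3.3]
yaw 9.608405552199743 toolz [-2.e-04 -1.e-04 -1.e+00]
t 8.2 jawx -0.0550 jawy 0.0009 z 0.1686 F [ 0.45  0.44 -3.29] [-0.02  0.    0.03]
force: [-0.9, -0.1, -1.3]
yaw 9.606091868846402 toolz [ 5.e-04  1.e-04 -1.e+00]
t 8.4 jawx -0.0548 jawy 0.0009 z 0.1684 F [-0.93 -0.06 -1.25] [-0.05  0.03  0.02]
```

```bash
python3 -m jog '[1,0,0,0.0007,0,0,0,1,0,0,0,0,0,0]'|sed -n 4p; python3 m.py;  python3 -m jog '[1,0,0,0.0,0,0,0]'|sed -n 4p
```

```text
force: [-1.0, -0.5, 1.9]
yaw 9.609803861858166 toolz [ 1.3e-03  4.0e-04 -1.0e+00]
t 8.6 jawx -0.0547 jawy 0.0010 z 0.1682 F [-0.95 -0.54  1.92] [-0.06  0.03  0.01]
force: [-0.7, -0.6, 3.1]
```

```bash
python3 -m jog '[1,0.005,0,0,0,0,0,1,0.008,0,0,0,0,0,1,0.008,0,0,0,0,0]'|sed -n 4p; python3 m.py
```

```text
force: [-6.1, -1.1, 5.5]
yaw 9.624109179492839 toolz [-3.e-04  3.e-04 -1.e+00]
t 9.0 jawx -0.0339 jawy 0.0011 z 0.1683 F [-6.14 -1.1   5.52] [-0.14  0.75  0.02]
```

```bash
python3 -m jog '[1,0.01,0,-0.0002,0,0,0,1,0.01,0,-0.0001,0,0,0]'|sed -n 4p;python3 -m jog '[1,0.01,0,0,0,0,0,1,0.01,0,0,0,0,0]'|sed -n 4p;python3 -m jog '[1,0.01,0,0,0,0,0]'|sed -n 4p; python3 m.py
```

```text
force: [-5.5, -1.6, 5.9]
force: [-6.4, -0.2, 6.1]
force: [-5.1, -0.7, 6.1]
yaw 9.621560312693195 toolz [-0.0013 -0.     -1.    ]
t 9.5 jawx 0.0161 jawy 0.0011 z 0.1682 F [-5.14 -0.66  6.09] [-0.21  1.14 -0.02]
```

```bash
python3 -m jog '[1,0.01,0,0,0,0,0,1,0.01,0,0,0,0,0,1,0.008,0,0,0,0,0]'|sed -n 4p;python3 m.py; python3 -m jog '[1,0.003,0,-0.0002,0,0,0,1,0.003,0,-0.0002,0,0,0,1,0.003,0,-0.0003,0,0,0]'|sed -n 4p;python3 m.py;python3 -m jog '[1,0.002,0,-0.0003,0,0,0,1,0.002,0,-0.0003,0,0,0]'|sed -n 4p;python3 m.py
```

```text
force: [-5.7, -1.4, 5.6]
yaw 9.620200518232418 toolz [-2.e-03 -2.e-04 -1.e+00]
t 9.8 jawx 0.0440 jawy 0.0011 z 0.1679 F [-5.67 -1.43  5.58] [-0.24  1.3   0.01]
force: [-2.9, -0.6, 2.3]
yaw 9.614084971898597 toolz [-1.1e-03 -2.0e-04 -1.0e+00]
t 10.1 jawx 0.0531 jawy 0.0010 z 0.1680 F [-2.93 -0.63  2.25] [-0.2   0.81  0.05]
force: [-1.2, 0.3, -0.2]
yaw 9.606594580428947 toolz [-3.e-04 -2.e-04 -1.e+00]
t 10.3 jawx 0.0573 jawy 0.0009 z 0.1682 F [-1.25  0.26 -0.23] [0.01 0.32 0.04]
```

```bash
python3 -m jog '[1,0.001,0,-0.0004,0,0,0,1,0.001,0,-0.0004,0,0,0,1,0.001,0,-0.0004,0,0,0,1,0,0,0,0,0,0,1,0,0,-0.001,0,0,0,1,0,0,-0.004,0,0,0,1,0,0,-0.01,0,0,0,1,0,0,0,0,0,0,1,-0.015,0,0,0,0,0,1,-0.02,0,0,0,0,0,1,-0.02,0,0,0,0,0,1,-0.015,0,0,0,0,0,1,-0.015,0,0,0,0,0,1,-0.015,0,0,0,0,0,1,-0.015,0,0,0,0,0,1,0,0,0,0,0,0,1,0,0,0,0,0,0]'|sed -n 4p; python3 m.py
python3 -m jog '[1,0,0,0.008,0,0,0,1,0,0,0.006,0,0,0,1,0,0,0.0015,0,0,0,1,0,0,0.0005,0,0,0,1,0,0,0,0,0,0]'|sed -n 4p; python3 m.py
```

```text
force: [0.2, 0.5, -2.9]
yaw 9.616247679126687 toolz [ 1.6e-03  5.0e-04 -1.0e+00]
t 12.0 jawx -0.0545 jawy 0.0010 z 0.1859 F [ 0.19  0.53 -2.89] [-0.04  0.    0.08]
force: [-0.4, 1.0, -2.8]
yaw 9.60520995457521 toolz [-7.e-04 -2.e-04 -1.e+00]
t 12.5 jawx -0.0549 jawy 0.0009 z 0.1688 F [-0.4   1.01 -2.82] [ 0.02  0.03 -0.03]
```

```bash
python3 -m jog '[1,0,0,0.0005,0,0,0,1,0,0,0.0005,0,0,0,1,0,0,0,0,0,0]'|sed -n 4p; python3 m.py; python3 -m jog '[1,0,0,0.0005,0,0,0,1,0,0,0,0,0,0]'|sed -n 4p; python3 m.py
```

```text
force: [-0.2, -0.8, -2.4]
yaw 9.611064294321316 toolz [ 4.e-04  1.e-04 -1.e+00]
t 12.8 jawx -0.0548 jawy 0.0010 z 0.1684 F [-0.18 -0.79 -2.45] [ 0.04 -0.   -0.05]
force: [-0.7, 0.3, 0.6]
yaw 9.609355385570948 toolz [ 1.e-03  3.e-04 -1.e+00]
t 13.0 jawx -0.0547 jawy 0.0010 z 0.1683 F [-0.7   0.31  0.63] [-0.04 -0.05 -0.01]
```

```bash
python3 -m jog '[1,0,0,0.0003,0,0,0,1,0.005,0,0,0,0,0,1,0.008,0,0,0,0,0,1,0.008,0,0,0,0,0,1,0.01,0,-0.0002,0,0,0]'|sed -n 4p; python3 m.py; python3 -m jog '[1,0.01,0,0,0,0,0,1,0.01,0,0,0,0,0,1,0.01,0,0,0,0,0,1,0.01,0,0,0,0,0]'|sed -n 4p; python3 m.py
python3 -m jog '[1,0.01,0,0,0,0,0,1,0.01,0,0,0,0,0,1,0.008,0,0,0,0,0]'|sed -n 4p;python3 m.py
```

```text
force: [-5.8, -1.6, 5.4]
yaw 9.62153017946495 toolz [-1.e-04  3.e-04 -1.e+00]
t 13.5 jawx -0.0236 jawy 0.0011 z 0.1684 F [-5.85 -1.62  5.36] [-0.17  0.74 -0.03]
force: [-5.3, -1.4, 6.0]
yaw 9.617852330711798 toolz [-0.0011 -0.     -1.    ]
t 13.9 jawx 0.0163 jawy 0.0011 z 0.1682 F [-5.26 -1.36  6.02] [-0.2   1.24  0.03]
force: [-5.7, -1.0, 5.3]
yaw 9.617925097457816 toolz [-1.8e-03 -2.0e-04 -1.0e+00]
t 14.2 jawx 0.0442 jawy 0.0010 z 0.1679 F [-5.66 -1.05  5.34] [-0.23  1.33  0.  ]
```

```bash
python3 -m jog '[1,0.003,0,-0.0002,0,0,0,1,0.003,0,-0.0002,0,0,0,1,0.003,0,-0.0003,0,0,0,1,0.002,0,-0.0003,0,0,0,1,0.002,0,-0.0003,0,0,0]'|sed -n 4p;python3 m.py
python3 -m jog '[1,0.001,0,-0.0004,0,0,0,1,0.001,0,-0.0004,0,0,0,1,0.001,0,-0.0004,0,0,0,1,0,0,0,0,0,0,1,0,0,-0.001,0,0,0,1,0,0,-0.004,0,0,0,1,0,0,-0.01,0,0,0,1,0,0,0,0,0,0,1,-0.015,0,0,0,0,0,1,-0.02,0,0,0,0,0,1,-0.02,0,0,0,0,0,1,-0.015,0,0,0,0,0,1,-0.015,0,0,0,0,0,1,-0.015,0,0,0,0,0,1,-0.015,0,0,0,0,0,1,0,0,0,0,0,0,1,0,0,0,0,0,0]'|sed -n 4p; python3 m.py
python3 -m jog '[1,0,0,0.008,0,0,0,1,0,0,0.006,0,0,0,1,0,0,0.0015,0,0,0,1,0,0,0.0005,0,0,0,1,0,0,0,0,0,0]'|sed -n 4p; python3 m.py
```

```text
force: [-0.8, -0.0, 0.1]
yaw 9.608627747164004 toolz [-4.e-04 -2.e-04 -1.e+00]
t 14.7 jawx 0.0574 jawy 0.0009 z 0.1682 F [-0.81 -0.04  0.08] [-0.09  0.43  0.1 ]
force: [0.5, 0.0, -2.5]
yaw 9.616936022456757 toolz [ 1.7e-03  5.0e-04 -1.0e+00]
t 16.4 jawx -0.0545 jawy 0.0010 z 0.1858 F [ 0.46  0.01 -2.46] [-0.01 -0.06  0.06]
force: [0.2, 0.7, -1.2]
yaw 9.604601215914077 toolz [-6.e-04 -2.e-04 -1.e+00]
t 16.9 jawx -0.0549 jawy 0.0009 z 0.1687 F [ 0.2   0.7  -1.18] [-0.02 -0.03  0.06]
```

```bash
python3 -m jog '[1,0,0,0.0005,0,0,0,1,0,0,0.0005,0,0,0,1,0,0,0.0004,0,0,0,1,0,0,0,0,0,0]'|sed -n 4p; python3 m.py
```

```text
force: [-1.0, -1.1, 0.1]
yaw 9.612124715026189 toolz [ 1.e-03  2.e-04 -1.e+00]
t 17.3 jawx -0.0547 jawy 0.0010 z 0.1683 F [-0.97 -1.14  0.07] [-0.04 -0.08 -0.04]
```

```bash
python3 -m jog '[1,0,0,0.0004,0,0,0,1,0.005,0,0,0,0,0,1,0.008,0,0,0,0,0,1,0.008,0,0,0,0,0,1,0.01,0,-0.0002,0,0,0]'|sed -n 4p; python3 m.py; python3 -m jog '[1,0.01,0,0,0,0,0,1,0.01,0,0,0,0,0,1,0.01,0,0,0,0,0,1,0.01,0,0,0,0,0]'|sed -n 4p; python3 m.py
python3 -m jog '[1,0.01,0,0,0,0,0,1,0.01,0,0,0,0,0,1,0.008,0,0,0,0,0]'|sed -n 4p;python3 m.py
```

```text
force: [-3.6, -0.0, 5.8]
yaw 9.627831109825388 toolz [-3.e-04  3.e-04 -1.e+00]
t 17.8 jawx -0.0238 jawy 0.0011 z 0.1683 F [-3.58 -0.02  5.83] [-0.15  0.78 -0.04]
force: [-5.6, 0.1, 7.5]
yaw 9.624028862212201 toolz [-1.e-03  1.e-04 -1.e+00]
t 18.2 jawx 0.0162 jawy 0.0011 z 0.1682 F [-5.62  0.06  7.5 ] [-0.19  1.2  -0.04]
force: [-5.1, -1.1, 4.9]
yaw 9.618681833881201 toolz [-1.8e-03 -1.0e-04 -1.0e+00]
t 18.5 jawx 0.0440 jawy 0.0011 z 0.1679 F [-5.08 -1.12  4.86] [-0.22  1.34  0.02]
```

```bash
python3 -m jog '[1,0.003,0,-0.0002,0,0,0,1,0.003,0,-0.0002,0,0,0,1,0.003,0,-0.0003,0,0,0,1,0.002,0,-0.0003,0,0,0,1,0.002,0,-0.0003,0,0,0]'|sed -n 4p
python3 -m jog '[1,0.001,0,-0.0004,0,0,0,1,0.001,0,-0.0004,0,0,0,1,0.001,0,-0.0004,0,0,0,1,0,0,0,0,0,0,1,0,0,-0.001,0,0,0,1,0,0,-0.004,0,0,0,1,0,0,-0.01,0,0,0,1,0,0,-0.03,0,0,0,1,0,0,-0.025,0,0,0,1,0,0,0,0,0,0]'|sed -n 4p; python3 m.py
python3 - <<'E'
from h import *
s=bot.state();M=R.from_quat(s["orientation"],scalar_first=True).inv()
print(M.apply(np.array([.535,-.154,.2])-s["position"]),s["position"],s["clock"])
E
```

```text
force: [-2.2, 0.2, 0.1]
force: [-0.0, 0.4, -2.4]
yaw 9.613641413946453 toolz [ 0.0093  0.0028 -1.    ]
t 20.0 jawx 0.0615 jawy 0.0012 z 0.2465 F [-0.03  0.43 -2.44] [0.01 0.01 0.02]
[-0.15086357  0.3527921   0.0446737 ] [0.62439897 0.21890709 0.24653975] 20.0
```

```bash
python3 -m jog '[1,0,0,0,0,0,0.017,1,0,0,0,0,0,0.016,1,-0.005,0.015,0,0,0,0,1,-0.0087,0.028,0,0,0,0,1,-0.0087,0.028,0,0,0,0,1,-0.0087,0.028,0,0,0,0,1,-0.0087,0.028,0,0,0,0,1,-0.0087,0.028,0,0,0,0,1,-0.0087,0.028,0,0,0,0,1,-0.0087,0.028,0,0,0,0,1,-0.0087,0.028,0,0,0,0,1,-0.0087,0.028,0,0,0,0,1,-0.0087,0.028,0,0,0,0,1,-0.0087,0.028,0,0,0,0,1,-0.0087,0.028,0,0,0,0,1,-0.004,0.016,0,0,0,0,1,-0.003,0.0276,0,0,0,0,1,0,0,0,0,0,0,1,0,0,0,0,0,0]'
python3 - <<'E'
from h import *
s=bot.state();M=R.from_quat(s["orientation"],scalar_first=True)
print(M.inv().apply(np.array([.5345,-.1545,.03])-s["position"]),s["position"],M.as_matrix().round(4).tolist())
a=grab("wrist");cv2.imwrite("pics/w3.png",a["img"][:,:,::-1])
W=world(a);im=a["img"].astype(int)
z=W[95:165,257,2];print(W[105:165:12,262].round(4).tolist())
E
```

```text
clock: 21.9
position: [0.5318, -0.183, 0.2395]
orientation: [-0.0, 0.999, 0.032, -0.0]
force: [0.2, -0.0, -2.7]
gripper_width: 0.266
finger_force: 99.5
[ 0.00456714 -0.02811052  0.20948219] [ 0.53184668 -0.18301237  0.23946087] [[0.998, 0.0633, -0.0006], [0.0633, -0.998, 0.0008], [-0.0005, -0.0008, -1.0]]
[[0.609, -0.1804, 0.2302], [0.6033, -0.1807, 0.2401], [0.5977, -0.1811, 0.2422], [0.5918, -0.1815, 0.2424], [0.5853, -0.1819, 0.2393]]
```

View pics/w3.png

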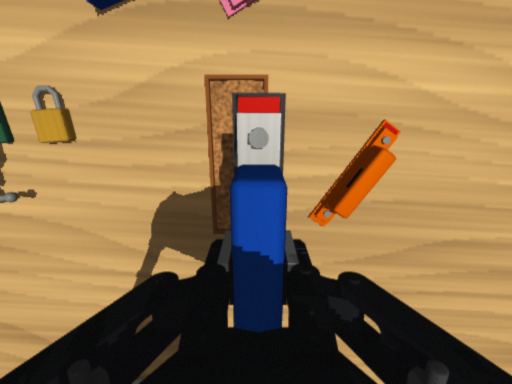

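The wrist view shows the file straight and level, 28 mm too far right of the tray (208-267 px). I'll correct that and lower it.

```bash
python3 -m jog '[1,0.0025,-0.014,0,0,0,0,1,0.002,-0.014,0,0,0,0,1,0,0,0,0,0,0,1,0,0,0.03,0,0,0,1,0,0,0.04,0,0,0,1,0,0,0.04,0,0,0,1,0,0,0.04,0,0,0,1,0,0,0.03,0,0,0,1,0,0,0.02,0,0,0,1,0,0,0.01,0,0,0,1,0,0,0,0,0,0,1,0,0,0,0,0,0]'
python3 -m jog '[1,0,0,0.004,0,0,0,1,0,0,0.004,0,0,0,1,0,0,0,0,0,0]'
```

```text
clock: 23.15
position: [0.5357, -0.1544, 0.0314]
orientation: [0.0, 0.999, 0.032, 0.001]
force: [-0.3, -0.7, -3.2]
gripper_width: 0.266
finger_force: 99.5
clock: 23.45
position: [0.5348, -0.1545, 0.0219]
orientation: [-0.0, 0.999, 0.032, -0.0]
force: [0.6, 0.1, -3.7]
gripper_width: 0.27
finger_force: 99.5
```

```bash
python3 -m jog '[1,0,0,0.002,0,0,0,1,0,0,0.0012,0,0,0,1,0,0,0.0004,0,0,0,1,0,0,0,0,0,0]'
```

```text
clock: 23.85
position: [0.5349, -0.1546, 0.0185]
orientation: [0.0, 0.999, 0.032, 0.0]
force: [-0.0, -0.5, -3.0]
gripper_width: 0.269
finger_force: 99.6
```

```bash
python3 -m jog '[1,0,0,0.0006,0,0,0,1,0,0,0.0003,0,0,0,1,0,0,0,0,0,0]'
```

```text
clock: 24.15
position: [0.535, -0.1546, 0.0184]
orientation: [0.0, 0.999, 0.032, 0.0]
force: [-4.2, 1.5, 5.4]
gripper_width: 0.272
finger_force: 100.3
```

Resting on the floor, so release and rise.

```bash
python3 -m jog '[-1,0,0,0,0,0,0,-1,0,0,0,0,0,0,-1,0,0,0,0,0,0,-1,0,0,0,0,0,0,-1,0,0,0,0,0,0,-1,0,0,0,0,0,0,-1,0,0,0,0,0,0,-1,0,0,-0.01,0,0,0,-1,0,0,-0.02,0,0,0,-1,0,0,-0.03,0,0,0,-1,0,0,-0.04,0,0,0,-1,0,0,-0.04,0,0,0,-1,0,0,-0.04,0,0,0,-1,0,0,0,0,0,0,-1,0,0,0,0,0,0]'
python3 - <<'E'
from h import *
a=grab("wrist");W=world(a)
im=a["img"].astype(int); r,g,b=im[...,0],im[...,1],im[...,2]
cv2.imwrite("pics/w4.png",a["img"][:,:,::-1])
m=(b>r+40)&(W[...,2]>.045)&(W[...,2]<.065);print(m.sum(),rect(W[m]),np.nanpercentile(W[m][:,2],[10,50,90]))
m=(abs(W[...,0]-.53)<.14)&(abs(W[...,1]+.15)<.08)&(W[...,2]>0.006)&(W[...,2]<.02);print(rect(W[m]))
t=grab("top");w=world(t)
m=(abs(w[...,0]-.564)<.05)&(abs(w[...,1]-.207)<.04)&(w[...,2]>.118);print("plate",rect(w[m]))
E
```

```text
clock: 25.65
position: [0.5355, -0.1547, 0.1997]
orientation: [0.001, 0.999, 0.032, 0.002]
force: [0.2, 0.9, -0.6]
gripper_width: 0.998
finger_force: 0.0
1824 (array([ 534.7, -154.5]), array([98.4, 22.7]), np.float32(3.2)) [0.05325942 0.05456519 0.05548224]
(array([ 534.7, -155.3]), array([219.8,  80.1]), np.float32(3.6))
plate (array([564.8, 204.9]), array([ 3.5, 21.7]), np.float32(100.5))
```

View pics/w4.png

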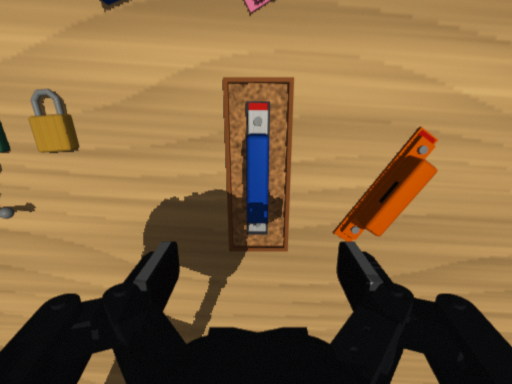

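The file lies flat and centred in its tray at (258,165), and the plate is upright.

```bash
python3 -c "
from cell import bot
print(bot.sign_off())"
```

```text
the job is handed in; nothing more can be done
None
```

I made three forward strokes of about 110 mm at roughly 9 N, lifting the file clear between them, then laid it back flat and centred in its tray, teeth down, and handed the job in at about 26 s; no verdict was returned.

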